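Roll a round bar into the V-block on a carver's bench

ROBOT

A 6-joint arm with a two-finger parallel gripper is mounted at the origin on the work surface. World frame = base frame: x ahead of the robot, y to its left, z up, the work surface at z = 0. Lengths are in m, angles in rad, forces in N, time in s.
With the tool pointing down it reaches from about 0.375 to 0.975 m from the base axis. Payload 3.8 kg.
Tool frame: the origin (TCP) lies at the very end of the fingers, on their centre line; the grasp point (between the pads) lies 19 mm behind it; z points along the fingers, y is the direction in which the jaws open and shut (so a half turn about z gives the same grasp; the last joint's range is limited). The gripper opens to 85 mm and grips with 20 to 120 N. Pads are 22 mm wide; open, the fingers measure 114 mm over their backs; the gripper's body (76 mm by 85 mm) begins 54 mm behind the grasp point. The pads swing forward as they close: fully open they stand 13 mm farther back than shut.
Start: joints at [-1.218, 0.264, 1.604, -0, 1.274, -0.037], TCP at [0.256, -0.624, 0.231] pointing down, gripper open.
Joint ranges: [-2.63, 2.63], [-0.94, 2.18], [0.31, 2.57], [-1.31, 4.45], [0, 2.66], [-2.55, 2.55]. Speed limits (rad/s): [2.57, 2.57, 3.14, 3.14, 3.14, 3.14].

INTERFACE

Orientations are given as a rotation vector (axis times angle).
In Python, from workcell import bot gives the robot as it stands.
- The arm moves only by the tool jog_arm, never from a script. Its argument "plan" is a list of rows, each an object of numbers: "claw": the closure, from 0 (fully open) to 1 (shut); "x", "y", "z": the shift along the tool's x, y, z in m; "turn": the turn about the tool's z in degrees. In form: [{"claw": .., "x": .., "y": .., "z": .., "turn": ..}, ...]. A call has 1 to 10 rows; each row shifts and turns the commanded pose from where the row before left it, along the tool's axes as they then stand; what a row does not reach is not made up. A row lasts 1/8 s, in which the tool goes at most 62.5 mm and 10.7 degrees, less where a joint would pass 70% of its speed; a pose out of reach is approached as far as the arm can. A call is refused whole if a number of a shift passes 0.0625 or a number of a turn 10.7, either way. A call with a gripper value outside its range is refused whole. The fingers move at their own pace and stop on an object; "newtons" is the grip in N (left out, the last holds). Time passes only in rows, so rows that do not move let the fingers close. It gives the time, the measured TCP pose, the force and the opening at its end, in the units of the state.
- bot.read_state(): the state, without advancing time (a new reading comes with each control period).
- bot.read_camera(name): name is "scene" or "top" or "wrist"; returns the picture (480x640x3 uint8, red, green, blue); there is no depth.
- bot.camera_params(name): a dict with "fx", "fy", "cx", "cy" (pixels), "world_to_cam" (4x4, takes a point from world to camera coordinates). Camera axes: x right, y up, looking along -z (the intrinsics and any distortion apply to the point x, -y, -z); pixel columns grow to the right and rows downward; lengths in m; the calibration is good to about 2 mm. A picture is of the moment at which its call begins: read the wrist's pose just before it. camera_params takes no time and is no camera call; for the wrist camera it gives the pose at the moment of the call.
- bot.finish_job(): hands the job in, once; it reports no verdict.
The state is a dict: "time": time; "q": joint angles; "joint_vel": joint speeds; "joint_torque": joint torques, N m; "tool_pos": TCP position; "tcp_rot": TCP orientation; "wrist_force": force on the tool from outside, world axes, zero at the start; "torque": the same for the moment, N m; "width": opening from 0.0 (shut) to 1.0 (fully open).
Only numpy, scipy, OpenCV 4.12 (cv2) and the standard library are available. Lean on these libraries where they do the work, as an engineer would, in place of code of your own. Each camera call takes 0.05 s, during which the arm holds its last target. There are 200 camera calls.

TASK

Using only the outside of the fingers, roll the aluminium bar by its side along the bench and up the ramp of the steel V-block until it drops into the groove, and push it gently endwise along the groove until its end is up against the stop. Do not pinch, lift or tip the bar, and leave the other things on the bench where they are.

Things in the scene. Friction and masses are not known exactly. Their poses are not given: they have to be found in the camera images.
- bar: the plain aluminium round bar, 30 mm diameter, 150 mm long, about 0.3 kg, polished and slippery, free to roll, lying on the flat bench left or right of the V-block. Origin: on its axis, half-way along (15 mm above the bench at the start). Its x axis is the bar's axis, within 0.2 rad of the groove's at the start, +x end towards the stop; y and z turn as it rolls
- vblock: the steel V-block, fixed to the bench. Origin: bench level, under the middle of the groove where the seated bar's centre ends up. x runs along the groove towards the stop, z up, y across. The groove has 45 degree faces, mouth from y = -12 to +12 mm at height 14 mm, bottom at height 2 mm. A bar down in the groove has its axis at y = 0, height 23 mm
- ramps (a point): same place and axes as the V-block. On both sides of the groove a flat crest, 14 mm high, runs from |y| = 12 to 16 mm, then a straight ramp falls from there to the bench at |y| = 86 mm. Groove, crests and ramps reach from x = -95 to +75 mm
- stop (a point): the stop, a dark upright plate across the +x end of the groove, 50 mm wide (y), 42 mm tall, 12 mm thick. Point: middle of the face that the bar's end meets, at height 23 mm, 75 mm along x from the V-block's origin. With the bar against it, the bar's other end is at x = -75 mm, 20 mm short of the block's open end
- glue: the glue bottle, white with a blue cap, 38 mm across, 95 mm tall, stands on the far side of the V-block from the bar; leave alone. Origin: centre of its underside
- sieve: white open cup, 90 mm across, 45 mm tall; leave alone. Origin: centre of its underside
- handpiece: black and steel rotary handpiece on its small grey feet, 170 mm long, 35 mm tall; leave alone. Origin: under its middle, on the bench
- calliper: flat steel calliper, 200 x 58 x 10 mm; leave alone. Origin: on its underside, half-way along the beam
- jar: amber jar, 56 mm across, 50 mm tall; leave alone. Origin: centre of its underside
- wax_spatula: small spatula with a wooden handle, 160 mm long, lying down; leave alone
- stone: brick-coloured dressing stone, 70 x 30 x 15 mm; leave alone. Origin: centre of its underside
Mind the look-alikes: they are no part of the job. Of the things that look like the bar, take the one that is farthest to the robot's right at the start.

How it is judged:
By the outcome, as a careful person would: the job done as asked, in the order asked, and still so for the second after the job is handed in, with the robot touching nothing.
It also fails if it takes over 56 s, if anything falls off the work surface, if the arm or the gripper's body presses on something with over 40 N, if the wrist force passes 120 N, or if a joint passes its speed limit or range.

## Working session

There is one attempt and no reset: what is moved stays moved. The work goes in short steps, Python scripts to look and compute and a tool call to move; the robot and the scene stay as the last step left them, time stands still between calls to the robot, and variables do not carry over. Pictures are saved under pics/ and viewed, about 8 in all and at most 12, crops included, and the job is handed in when it is done.

Besides the shell and the picture viewer there is one more tool, called after "Call:" as name([rows], argument=value, ...), one row to a line, values as JSON. jog_arm: Moves the arm, as the interface text tells. Its arguments: {"type":"object","properties":{"plan":{"type":"array","items":{"type":"object","properties":{"claw":{"type":"number"},"x":{"type":"number"},"y":{"type":"number"},"z":{"type":"number"},"turn":{"type":"number"}}}},"newtons":{"type":"number"}},"required":["plan"]}

```bash
mkdir -p pics; ls; python3 - <<'E'
from workcell import bot
import cv2
s=bot.read_state();print({k:s[k] for k in('time','tool_pos','tcp_rot','width','wrist_force')})
for n in('top','scene'):
    p=bot.camera_params(n);print(n,p)
    cv2.imwrite(f'pics/{n}1.png',cv2.cvtColor(bot.read_camera(n),cv2.COLOR_RGB2BGR))
E
```

```text
pics
{'time': 0.0, 'tool_pos': array([ 0.25623576, -0.62367702,  0.22992009]), 'tcp_rot': array([-3.07992104e+00, -6.07991481e-01,  5.40474466e-04]), 'width': 1.0030548636599075, 'wrist_force': array([-0.22428931,  0.3339576 ,  0.31958381])}
top {'fx': 455.7526015225705, 'fy': 455.7526015225705, 'cx': 324.229074037371, 'cy': 235.1711440178301, 'world_to_cam': array([[ 0.02525899, -0.99925449,  0.02919672,  0.0493965 ],
       [ 0.98137803,  0.03034909,  0.18967363, -0.49773489],
       [-0.19041832,  0.02386206,  0.98141299, -1.34847233],
       [ 0.        ,  0.        ,  0.        ,  1.        ]])}
scene {'fx': 612.6119097076859, 'fy': 612.6119097076859, 'cx': 324.2167391986323, 'cy': 242.88767004532735, 'world_to_cam': array([[-0.2080234 ,  0.97811724,  0.0035968 ,  0.01556557],
       [-0.724062  , -0.15646182,  0.67175436,  0.34760624],
       [ 0.65761728,  0.13713632,  0.74076525, -1.89361187],
       [ 0.        ,  0.        ,  0.        ,  1.        ]])}
```

View pics/top1.png

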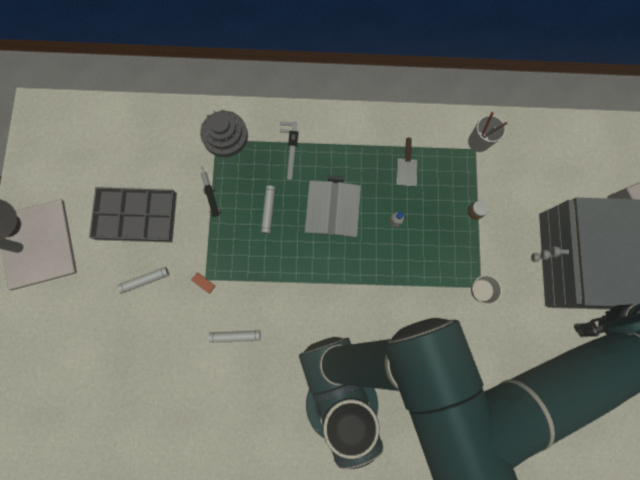

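The top view shows three bar look-alikes, at pixels (143,280), (234,336) and (268,209). The one farthest to the robot's right (-y, image right) is (268,209), and it lies along the groove next to the V-block at (333,209). The glue is at (397,218) on the far side of the block, which fits. I'll confirm this in an enlarged crop.

```bash
python3 - <<'E'
import cv2
t=cv2.imread('pics/top1.png')[165:255,245:365]
cv2.imwrite('pics/crop1.png',cv2.resize(t,None,fx=6.5,fy=6.5,interpolation=cv2.INTER_CUBIC))
E
```

```text
(no output)
```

View pics/crop1.png

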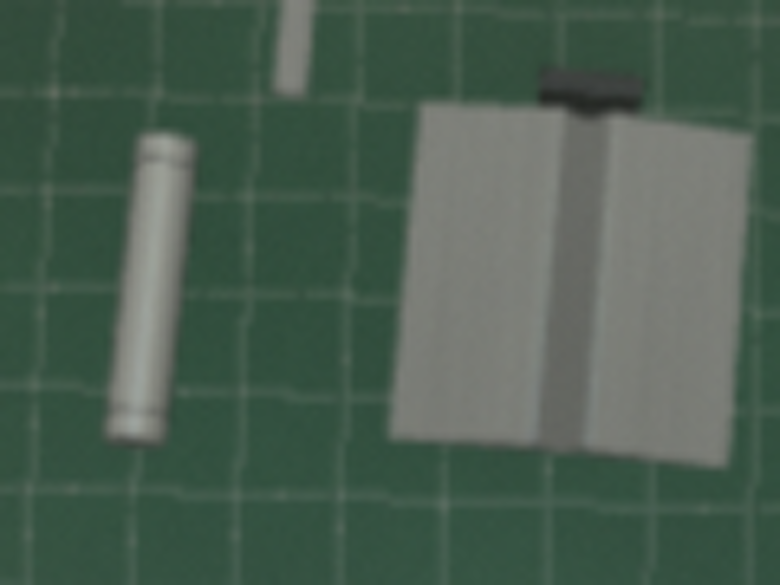

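View pics/scene1.png

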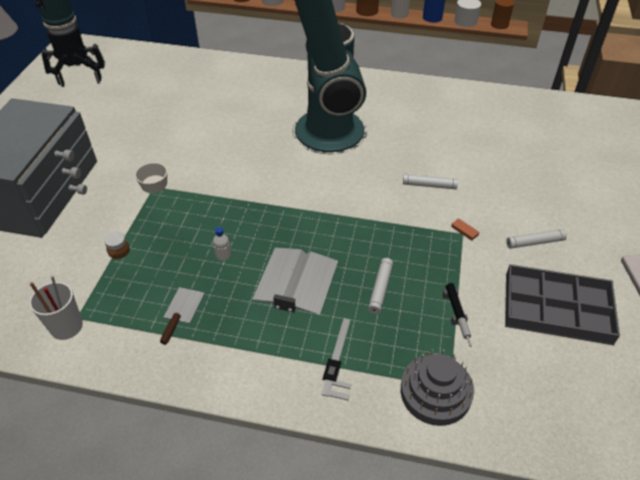

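```bash
cat > h.py <<'E'
import numpy as np
from workcell import bot
def ray(cam,uv,z,p=None):
    p=p or bot.camera_params(cam);M=p['world_to_cam'];R,t=M[:3,:3],M[:3,3]
    d=R.T@np.array([(uv[0]-p['cx'])/p['fx'],-(uv[1]-p['cy'])/p['fy'],-1.]);c=-R.T@t
    return c+d*(z-c[2])/d[2]
def proj(cam,P,p=None):
    p=p or bot.camera_params(cam);M=p['world_to_cam'];q=M[:3,:3]@np.array(P)+M[:3,3]
    return np.array([p['cx']-p['fx']*q[0]/q[2],p['cy']+p['fy']*q[1]/q[2]])
E
python3 - <<'E'
from h import *
from scipy.optimize import least_squares
up=lambda u,v:((u+.5)/6.5-.5+245,(v+.5)/6.5-.5+165)
c=[((390,438),(-.095,.086,0)),((418,102),(.075,.086,0)),((752,133),(.075,-.086,0)),((727,467),(-.095,-.086,0)),
 ((540,441),(-.095,.012,.014)),((583,447),(-.095,-.012,.014)),((563,110),(.075,.012,.014)),((610,113),(.075,-.012,.014))]
P=[ray('top',up(*a),b[2])[:2] for a,b in c]
def W(v,l): C,S=np.cos(v[2]),np.sin(v[2]); return np.array([v[0]+C*l[0]-S*l[1],v[1]+S*l[0]+C*l[1]])
r=least_squares(lambda v:np.concatenate([W(v,b)-p for p,(a,b) in zip(P,c)]),[.5,0,0])
print('vblock',r.x,'res mm',(r.fun.reshape(-1,2)*1e3).round(1).tolist())
a=ray('top',up(167,134),.015);b=ray('top',up(136,442),.015)
d=(a-b)[:2];print('bar',a,b,(a+b)/2,np.hypot(*d),np.arctan2(d[1],d[0]))
C,S=np.cos(r.x[2]),np.sin(r.x[2])
for q in(a,b,(a+b)/2):print('local',np.array([[C,S],[-S,C]])@(q[:2]-r.x[:2]))
# scene check
for l in((-.095,.086,0),(.075,.086,0),(.075,-.086,0),(-.095,-.086,0)):print('scene corner',proj('scene',[*W(r.x,l),0]))
print(proj('scene',a),proj('scene',b), 'glue',ray('top',(397,222),0))
E
```

```text
vblock [ 0.60433183  0.03693272 -0.05514664] res mm [[0.5, 3.3], [-0.8, 2.2], [0.1, -2.6], [0.4, -3.7], [-1.5, 2.1], [-0.5, -1.0], [1.2, 0.2], [0.7, -0.6]]
bar [0.65932647 0.23876875 0.015     ] [0.50492405 0.24627379 0.015     ] [0.58212526 0.24252127 0.015     ] 0.15458471323177012 -0.04856875263659778
local [0.0437861  0.20456044]
local [-0.11079527  0.2035436 ]
local [-0.03350459  0.20405202]
scene corner [337.69389844 260.71415699]
scene corner [319.64972515 314.20485131]
scene corner [249.95940336 298.56632189]
scene corner [272.56583254 247.19266014]
[372.66950152 310.83299382] [385.39718261 261.64804779] glue [ 5.55366152e-01 -1.69546783e-01  2.22044605e-16]
```

Call:
jog_arm([
  {"claw":0,"x":0,"y":0,"z":0,"turn":-8},
  {"claw":0,"x":0,"y":0,"z":0,"turn":-8},
  {"claw":0,"x":0,"y":0,"z":0,"turn":-8},
  {"claw":0,"x":0,"y":0,"z":0,"turn":-8},
  {"claw":0,"x":0,"y":0,"z":0,"turn":-8},
  {"claw":0,"x":0,"y":0,"z":0,"turn":-8},
  {"claw":0,"x":0,"y":0,"z":0,"turn":-8},
  {"claw":0,"x":0,"y":0,"z":0,"turn":-8.5},
])

```text
time: 1.1
tool_pos: [0.2564, -0.6239, 0.2305]
tcp_rot: [-2.276, -2.164, -0.001]
wrist_force: [-0.9, -0.8, 0.2]
width: 1.0
```

```bash
cat >> h.py <<'E'
from scipy.spatial.transform import Rotation
VB=np.array([.6043,.0369,-.0551])
def loc(P):
    C,S=np.cos(VB[2]),np.sin(VB[2]);return np.array([[C,S],[-S,C]])@(np.array(P)[:2]-VB[:2])
def show():
    s=bot.read_state();R=Rotation.from_rotvec(s['tcp_rot']).as_matrix()
    print('t',round(s['time'],2),'local',loc(s['tool_pos']).round(4),'z',round(s['tool_pos'][2],4),'yaw err deg',round(np.degrees(np.arctan2(R[1,1],R[0,1])-VB[2]),2),'tilt',R[:,2].round(4),'F',s['wrist_force'].round(2),'w',round(s['width'],2))
E
python3 -c "
from h import *
show()"
```

```text
t 1.1 local [-0.311 -0.679] z 0.2305 yaw err deg 0.27 tilt [-5.0e-04  1.3e-03 -1.0e+00] F [-0.87 -0.83  0.16] w 1.0
```

Call:
jog_arm([
  {"x":0.047,"y":0.0138},
  {"x":0.047,"y":0.0138},
  {"x":0.047,"y":0.0138},
  {"x":0.047,"y":0.0138},
  {"x":0.047,"y":0.0138},
  {"x":0.047,"y":0.0138},
  {"x":0.047,"y":0.0138},
  {"x":0.047,"y":0.0138},
  {"x":0.047,"y":0.0138},
  {"x":0.047,"y":0.0138},
])

```text
schema error: expected keys claw, x, y, z, turn
```

Call:
jog_arm([
  {"x":0.047,"y":0.0138},
  {"x":0.047,"y":0.0138},
  {"x":0.047,"y":0.0138},
  {"x":0.047,"y":0.0138},
  {"x":0.047,"y":0.0138},
  {"x":0.047,"y":0.0138},
  {"x":0.047,"y":0.0138},
  {"x":0.047,"y":0.0138},
  {"x":0.047,"y":0.0138},
  {"x":0.047,"y":0.0138},
])

```text
schema error: expected keys claw, x, y, z, turn
```

Call:
jog_arm([
  {"x":0},
  {"x":0},
])

```text
schema error: expected keys claw, x, y, z, turn
```

```bash
python3 -c "
from h import *
import cv2
show()
p=bot.camera_params('wrist');print(p)
cv2.imwrite('pics/w1.png',cv2.cvtColor(bot.read_camera('wrist'),cv2.COLOR_RGB2BGR))
def W(x,y,z):
    C,S=np.cos(VB[2]),np.sin(VB[2]);return [VB[0]+C*x-S*y,VB[1]+S*x+C*y,z]
print('bar ends',[proj('wrist',W(x,.204,.015),p).round() for x in(.041,-.109)],'ramp',[proj('wrist',W(x,.086,0),p).round() for x in(.075,-.095)])"
```

```text
t 1.1 local [-0.311 -0.679] z 0.2305 yaw err deg 0.27 tilt [-5.0e-04  1.3e-03 -1.0e+00] F [-0.87 -0.83  0.16] w 1.0
{'fx': 372.010831563631, 'fy': 372.010831563631, 'cx': 323.92327015785486, 'cy': 247.791450557613, 'world_to_cam': array([[ 0.99875848, -0.04976929, -0.00212758, -0.28681567],
       [ 0.04692525,  0.95430183, -0.29513731,  0.62219247],
       [ 0.01671912,  0.29467105,  0.95545248, -0.19867264],
       [ 0.        ,  0.        ,  0.        ,  1.        ]])}
bar ends [array([ 1611., -2912.]), array([ 1070., -2913.])] ramp [array([ 1278., -1627.]), array([  862., -1629.])]
```

View pics/w1.png

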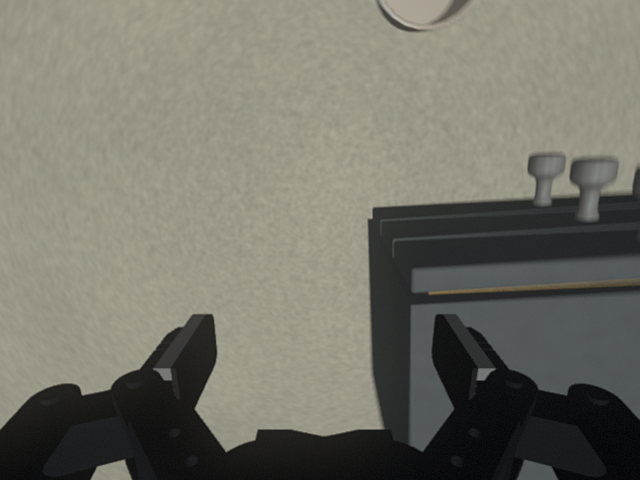

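```bash
python3 -c "
from h import *
p=bot.camera_params('wrist');M=p['world_to_cam'];print('cam',-M[:3,:3].T@M[:3,3])
print('bottom',ray('wrist',(372,215),0))
for z in(.05,.1,.15,.2):print(z,ray('wrist',(412,266),z), ray('wrist',(594,160),z), ray('top',(543,212),z))"
```

```text
cam [ 0.26025902 -0.54947864  0.37285553]
bottom [ 0.30486008 -0.63169948  0.        ]
0.05 [ 0.33535085 -0.67026351  0.05      ] [ 0.48665198 -0.58171032  0.05      ] [ 0.59058311 -0.61950654  0.05      ]
0.1 [ 0.32372153 -0.65155779  0.1       ] [ 0.45159094 -0.57671866  0.1       ] [ 0.57740448 -0.59330033  0.1       ]
0.15 [ 0.3120922  -0.63285208  0.15      ] [ 0.41652991 -0.57172701  0.15      ] [ 0.56422585 -0.56709412  0.15      ]
0.2 [ 0.30046288 -0.61414636  0.2       ] [ 0.38146888 -0.56673535  0.2       ] [ 0.55104722 -0.54088791  0.2       ]
```

Call:
jog_arm([
  {"claw":0,"x":0.02,"y":0,"z":-0.02,"turn":0},
  {"claw":0,"x":0.047,"y":0,"z":-0.02,"turn":0},
  {"claw":0,"x":0.047,"y":0,"z":-0.01,"turn":0},
  {"claw":0,"x":0.047,"y":0,"z":0,"turn":0},
  {"claw":0,"x":0.047,"y":0,"z":0,"turn":0},
  {"claw":0,"x":0.047,"y":0,"z":0,"turn":0},
  {"claw":0,"x":0.047,"y":0.02,"z":0,"turn":0},
  {"claw":0,"x":0.047,"y":0.02,"z":0,"turn":0},
  {"claw":0,"x":0.047,"y":0.02,"z":0,"turn":0},
  {"claw":0,"x":0.047,"y":0.02,"z":0,"turn":0},
])

```text
time: 2.4
tool_pos: [0.3611, -0.1849, 0.2812]
tcp_rot: [2.285, 2.156, 0.0]
wrist_force: [1.3, -1.2, 0.9]
width: 0.996
```

Call:
jog_arm([
  {"claw":0,"x":0.047,"y":0.02,"z":0,"turn":0},
  {"claw":0,"x":0.047,"y":0.02,"z":0,"turn":0},
  {"claw":0,"x":0.047,"y":0.02,"z":0,"turn":0},
  {"claw":0,"x":0.047,"y":0.02,"z":0,"turn":0},
  {"claw":0,"x":0.047,"y":0.02,"z":0,"turn":0},
  {"claw":0,"x":0.047,"y":0.02,"z":0,"turn":0},
  {"claw":0,"x":0.047,"y":0.02,"z":0,"turn":0},
  {"claw":0,"x":0.047,"y":0.02,"z":0,"turn":0},
  {"claw":0,"x":0.047,"y":0.02,"z":0,"turn":0},
  {"claw":0,"x":0.047,"y":0.02,"z":0,"turn":0},
])

```text
time: 3.65
tool_pos: [0.5868, 0.2733, 0.2808]
tcp_rot: [-2.284, -2.157, 0.001]
wrist_force: [0.3, -0.0, -0.3]
width: 0.997
```

Call:
jog_arm([
  {"claw":0,"x":0.025,"y":0,"z":0,"turn":0},
  {"claw":0,"x":0,"y":0,"z":0,"turn":0},
])

```text
time: 3.9
tool_pos: [0.5871, 0.2979, 0.2804]
tcp_rot: [-2.28, -2.16, 0.003]
wrist_force: [0.0, -0.8, -0.5]
width: 0.998
```

```bash
python3 -c "
from h import *
import cv2
show()
p=bot.camera_params('wrist')
cv2.imwrite('pics/w2.png',cv2.cvtColor(bot.read_camera('wrist'),cv2.COLOR_RGB2BGR))
def W(x,y,z):
    C,S=np.cos(VB[2]),np.sin(VB[2]);return [VB[0]+C*x-S*y,VB[1]+S*x+C*y,z]
print('bar ends',[proj('wrist',W(x,.204,.015),p).round() for x in(.041,-.109)],'ramp',[proj('wrist',W(x,.086,0),p).round() for x in(.075,-.095)])"
```

```text
t 3.9 local [-0.0315  0.2597] z 0.2804 yaw err deg 0.06 tilt [-1.8e-03 -9.0e-04 -1.0e+00] F [ 0.03 -0.78 -0.54] w 1.0
bar ends [array([387., 251.]), array([257., 251.])] ramp [array([407., 335.]), array([275., 335.])]
```

View pics/w2.png

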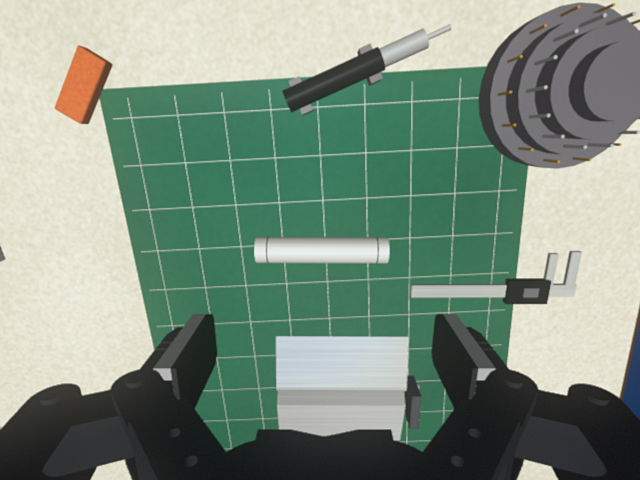

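Call:
jog_arm([
  {"claw":0,"x":0,"y":0,"z":0.04,"turn":0},
  {"claw":0,"x":0,"y":0,"z":0.05,"turn":0},
  {"claw":0,"x":0,"y":0,"z":0.05,"turn":0},
  {"claw":0,"x":0,"y":0,"z":0.05,"turn":0},
  {"claw":0,"x":0,"y":0,"z":0.04,"turn":0},
  {"claw":0,"x":0,"y":0,"z":0.025,"turn":0},
  {"claw":0,"x":0,"y":0,"z":0.015,"turn":0},
  {"claw":0,"x":0,"y":0,"z":0.006,"turn":0},
  {"claw":0,"x":0,"y":0,"z":0,"turn":0},
])

```text
time: 5.08
tool_pos: [0.5884, 0.2966, 0.0061]
tcp_rot: [2.282, 2.158, 0.001]
wrist_force: [0.0, 0.9, 0.3]
width: 1.001
```

Call:
jog_arm([
  {"claw":0,"x":0,"y":0,"z":0.003,"turn":0},
  {"claw":0,"x":0,"y":0,"z":0.003,"turn":0},
  {"claw":0,"x":0,"y":0,"z":0,"turn":0},
])

```text
time: 5.45
tool_pos: [0.5878, 0.2968, -0.0007]
tcp_rot: [-2.282, -2.159, 0.0]
wrist_force: [0.7, -0.1, -0.1]
width: 1.002
```

```bash
python3 -c "
from h import *
import cv2
show()
im=cv2.cvtColor(bot.read_camera('scene'),cv2.COLOR_RGB2BGR)[200:340,230:430]
cv2.imwrite('pics/s2.png',cv2.resize(im,None,fx=4,fy=4,interpolation=cv2.INTER_CUBIC))"
```

```text
t 5.45 local [-0.0308  0.2586] z -0.0007 yaw err deg -0.01 tilt [-0. -0. -1.] F [ 0.68 -0.12 -0.06] w 1.0
```

View pics/s2.png

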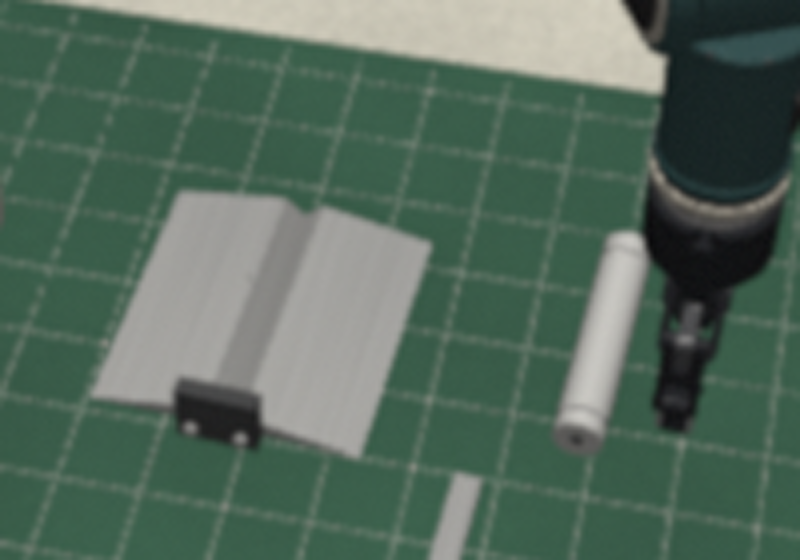

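Call:
jog_arm([
  {"claw":0,"x":-0.006,"y":0,"z":0,"turn":0},
  {"claw":0,"x":-0.006,"y":0,"z":0,"turn":0},
  {"claw":0,"x":-0.006,"y":0,"z":0,"turn":0},
  {"claw":0,"x":-0.004,"y":0,"z":0,"turn":0},
  {"claw":0,"x":-0.003,"y":0,"z":0,"turn":0},
  {"claw":0,"x":-0.003,"y":0,"z":0,"turn":0},
  {"claw":0,"x":-0.003,"y":0,"z":0,"turn":0},
  {"claw":0,"x":-0.004,"y":0,"z":0,"turn":0},
  {"claw":0,"x":-0.005,"y":0,"z":0,"turn":0},
  {"claw":0,"x":-0.006,"y":0,"z":0,"turn":0},
])

```text
time: 6.75
tool_pos: [0.5853, 0.2505, -0.0007]
tcp_rot: [-2.282, -2.159, 0.0]
wrist_force: [0.2, 0.2, 0.2]
width: 1.003
```

Call:
jog_arm([
  {"claw":0,"x":-0.006,"y":0,"z":0,"turn":0},
  {"claw":0,"x":-0.006,"y":0,"z":0,"turn":0},
  {"claw":0,"x":-0.006,"y":0,"z":0,"turn":0},
  {"claw":0,"x":-0.006,"y":0,"z":0,"turn":0},
  {"claw":0,"x":-0.006,"y":0,"z":0,"turn":0},
  {"claw":0,"x":-0.006,"y":0,"z":0,"turn":0},
  {"claw":0,"x":-0.006,"y":0,"z":0,"turn":0},
  {"claw":0,"x":-0.006,"y":0,"z":0,"turn":0},
  {"claw":0,"x":-0.006,"y":0,"z":0,"turn":0},
  {"claw":0,"x":-0.006,"y":0,"z":0,"turn":0},
])

```text
time: 8.0
tool_pos: [0.582, 0.1905, -0.0007]
tcp_rot: [-2.282, -2.159, -0.0]
wrist_force: [0.3, 0.0, 0.2]
width: 1.005
```

Call:
jog_arm([
  {"claw":0,"x":-0.006,"y":0,"z":0,"turn":0},
  {"claw":0,"x":-0.006,"y":0,"z":0,"turn":0},
  {"claw":0,"x":-0.006,"y":0,"z":0,"turn":0},
  {"claw":0,"x":-0.006,"y":0,"z":0,"turn":0},
  {"claw":0,"x":-0.006,"y":0,"z":-0.0007,"turn":0},
  {"claw":0,"x":-0.006,"y":0,"z":-0.0007,"turn":0},
  {"claw":0,"x":-0.006,"y":0,"z":-0.0007,"turn":0},
  {"claw":0,"x":-0.006,"y":0,"z":-0.0007,"turn":0},
])

```text
time: 9.0
tool_pos: [0.5801, 0.1433, 0.0028]
tcp_rot: [2.282, 2.159, 0.003]
wrist_force: [0.3, 3.7, 3.0]
width: 0.997
```

```bash
python3 -c "
from h import *
import cv2
show()
im=cv2.cvtColor(bot.read_camera('scene'),cv2.COLOR_RGB2BGR)[200:340,230:430]
cv2.imwrite('pics/s3.png',cv2.resize(im,None,fx=4,fy=4,interpolation=cv2.INTER_CUBIC))"
```

```text
t 9.0 local [-0.03    0.1049] z 0.0028 yaw err deg -0.02 tilt [ 0.0015  0.0011 -1.    ] F [0.29 3.7  2.97] w 1.0
```

View pics/s3.png

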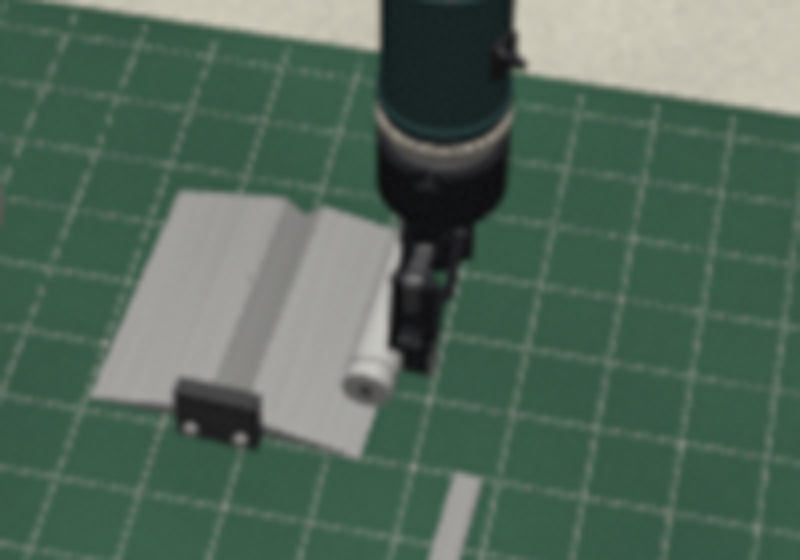

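Call:
jog_arm([
  {"claw":0,"x":-0.004,"y":0,"z":0.001,"turn":0},
  {"claw":0,"x":-0.005,"y":0,"z":0.001,"turn":0},
  {"claw":0,"x":-0.005,"y":0,"z":0,"turn":0},
  {"claw":0,"x":-0.005,"y":0,"z":-0.001,"turn":0},
])

```text
time: 9.55
tool_pos: [0.578, 0.1236, 0.0009]
tcp_rot: [-2.282, -2.159, 0.001]
wrist_force: [1.0, 3.3, 1.8]
width: 0.999
```

```bash
python3 -c "
from h import *
show()"
```

```text
t 9.55 local [-0.031   0.0851] z 0.0009 yaw err deg -0.01 tilt [-6.e-04 -1.e-04 -1.e+00] F [0.98 3.25 1.84] w 1.0
```

Call:
jog_arm([
  {"claw":0,"x":-0.005,"y":0,"z":-0.001,"turn":0},
  {"claw":0,"x":-0.005,"y":0,"z":-0.001,"turn":0},
  {"claw":0,"x":-0.005,"y":0,"z":-0.001,"turn":0},
  {"claw":0,"x":-0.005,"y":0,"z":-0.001,"turn":0},
  {"claw":0,"x":-0.005,"y":0,"z":-0.001,"turn":0},
  {"claw":0,"x":-0.005,"y":0,"z":-0.001,"turn":0},
  {"claw":0,"x":-0.004,"y":0,"z":-0.001,"turn":0},
])

```text
time: 10.42
tool_pos: [0.5763, 0.0897, 0.0081]
tcp_rot: [-2.282, -2.159, 0.0]
wrist_force: [0.4, 3.4, 1.4]
width: 1.0
```

```bash
python3 -c "
from h import *
import cv2
show()
im=cv2.cvtColor(bot.read_camera('scene'),cv2.COLOR_RGB2BGR)[220:325,240:380]
cv2.imwrite('pics/s4.png',cv2.resize(im,None,fx=5.5,fy=5.5,interpolation=cv2.INTER_CUBIC))"
```

```text
t 10.43 local [-0.0308  0.0512] z 0.0081 yaw err deg -0.02 tilt [-2.e-04 -0.e+00 -1.e+00] F [0.38 3.37 1.41] w 1.0
```

View pics/s4.png

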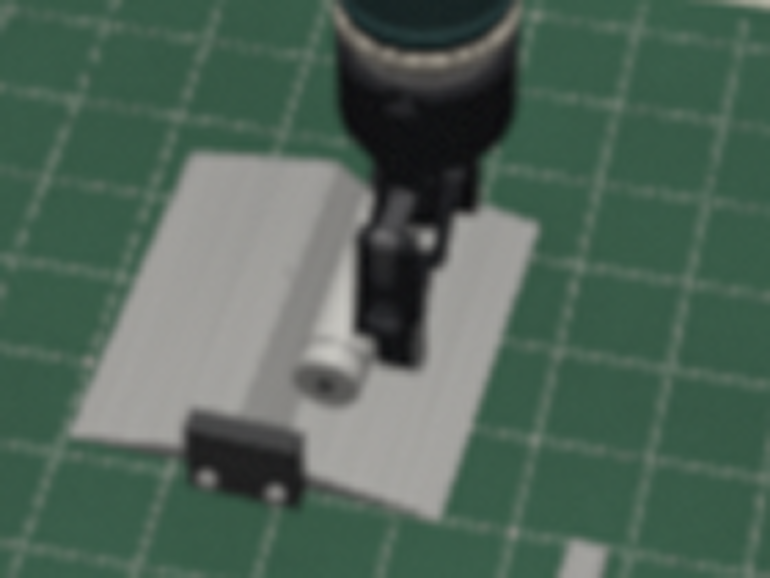

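Call:
jog_arm([
  {"claw":0,"x":-0.002,"y":0,"z":-0.0006,"turn":0},
  {"claw":0,"x":-0.0025,"y":0,"z":-0.0006,"turn":0},
  {"claw":0,"x":-0.0025,"y":0,"z":-0.0006,"turn":0},
  {"claw":0,"x":-0.0025,"y":0,"z":-0.0006,"turn":0},
  {"claw":0,"x":-0.002,"y":0,"z":-0.0003,"turn":0},
])

```text
time: 11.1
tool_pos: [0.5755, 0.0781, 0.0106]
tcp_rot: [-2.282, -2.159, 0.001]
wrist_force: [-0.7, 0.0, -0.3]
width: 1.003
```

Call:
jog_arm([
  {"claw":0,"x":-0.0015,"y":0,"z":0,"turn":0},
  {"claw":0,"x":-0.0015,"y":0,"z":0,"turn":0},
  {"claw":0,"x":-0.0015,"y":0,"z":0,"turn":0},
  {"claw":0,"x":0,"y":0,"z":0,"turn":0},
])

```text
time: 11.6
tool_pos: [0.5755, 0.074, 0.0107]
tcp_rot: [-2.282, -2.159, 0.0]
wrist_force: [0.3, 0.2, -0.1]
width: 1.001
```

```bash
python3 -c "
from h import *
import cv2
show()
im=cv2.cvtColor(bot.read_camera('scene'),cv2.COLOR_RGB2BGR)[220:325,240:380]
cv2.imwrite('pics/s5.png',cv2.resize(im,None,fx=5.5,fy=5.5,interpolation=cv2.INTER_CUBIC))"
```

```text
t 11.6 local [-0.0308  0.0354] z 0.0107 yaw err deg -0.02 tilt [-1.e-04 -0.e+00 -1.e+00] F [ 0.31  0.16 -0.13] w 1.0
```

View pics/s5.png

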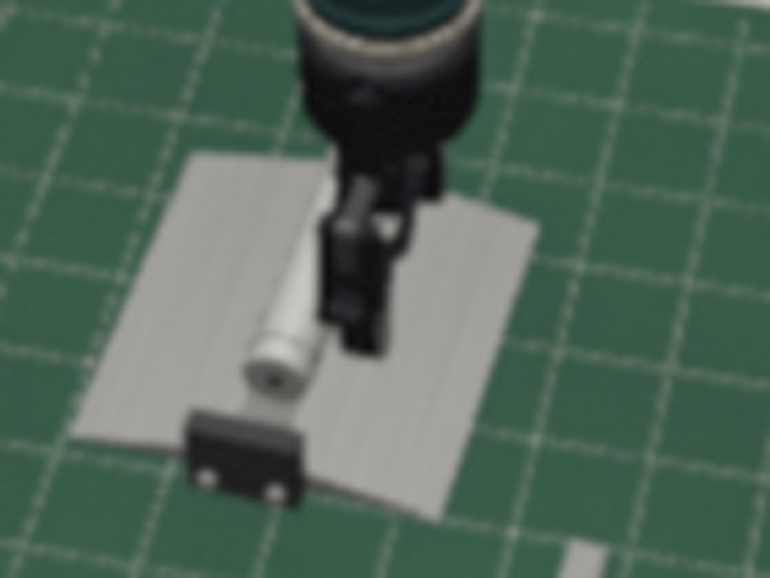

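Call:
jog_arm([
  {"claw":0,"x":0.01,"y":0,"z":0,"turn":0},
  {"claw":0,"x":0.015,"y":0,"z":-0.01,"turn":0},
  {"claw":0,"x":0,"y":0,"z":-0.04,"turn":0},
  {"claw":0.5,"x":0,"y":0,"z":-0.05,"turn":0},
  {"claw":1,"x":-0.01,"y":-0.03,"z":-0.01,"turn":0},
  {"claw":1,"x":-0.02,"y":-0.04,"z":0,"turn":0},
  {"claw":1,"x":-0.02,"y":-0.04,"z":0,"turn":0},
  {"claw":1,"x":-0.0104,"y":-0.012,"z":0,"turn":0},
  {"claw":1,"x":0,"y":0,"z":0,"turn":0},
  {"claw":1,"x":0,"y":0,"z":0,"turn":0},
])

```text
time: 12.9
tool_pos: [0.4536, 0.046, 0.1216]
tcp_rot: [2.281, 2.158, 0.003]
wrist_force: [-0.6, 0.0, -1.2]
width: -0.0
```

```bash
python3 -c "
from h import *
import cv2
show()
p=bot.camera_params('wrist')
a=cv2.cvtColor(bot.read_camera('wrist'),cv2.COLOR_RGB2BGR)
b=cv2.cvtColor(bot.read_camera('scene'),cv2.COLOR_RGB2BGR)[220:325,240:380]
f=ray('scene',(275.5/5.5-.5+240,380.5/5.5-.5+220),.023);print('front end',loc(f))
b=cv2.resize(b,(400,300),interpolation=cv2.INTER_CUBIC)
cv2.imwrite('pics/w3.png',np.hstack([cv2.resize(a,(400,300)),b]))"
```

```text
t 12.9 local [-0.151   0.0008] z 0.1216 yaw err deg -0.0 tilt [ 2.3e-03  4.0e-04 -1.0e+00] F [-0.55  0.02 -1.21] w -0.0
front end [0.0386079  0.00226453]
```

View pics/w3.png

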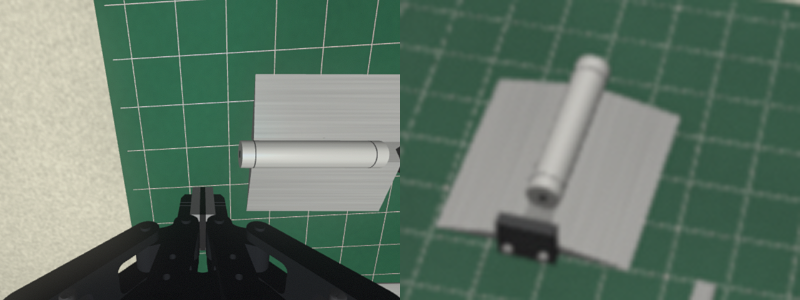

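```bash
python3 -c "
from h import *
for uv in((386,247),(600,247)):print(loc(ray('wrist',uv,.023)))
print(loc(ray('wrist',(255*1.6,74*1.6),0)),loc(ray('wrist',(247*1.6,210*1.6),0)))"
```

```text
[-0.1091385   0.00147254]
[0.03556002 0.0016144 ]
[-0.09492739  0.08447598] [-0.09402097 -0.08011716]
```

Call:
jog_arm([
  {"claw":1,"x":-0.001,"y":0,"z":0.03,"turn":0},
  {"claw":1,"x":0,"y":0,"z":0.04,"turn":0},
  {"claw":1,"x":0,"y":0,"z":0.025,"turn":0},
  {"claw":1,"x":0,"y":0,"z":0.009,"turn":0},
  {"claw":1,"x":0,"y":0,"z":0,"turn":0},
  {"claw":1,"x":0,"y":0,"z":0,"turn":0},
])

```text
time: 13.75
tool_pos: [0.4532, 0.0446, 0.0179]
tcp_rot: [2.281, 2.158, 0.003]
wrist_force: [-1.0, -0.4, 0.0]
width: 0.002
```

```bash
python3 -c "
from h import *
show()"
```

```text
t 13.75 local [-0.1513 -0.0006] z 0.0179 yaw err deg -0.0 tilt [ 2.2e-03  1.0e-04 -1.0e+00] F [-0.96 -0.36  0.  ] w 0.0
```

Call:
jog_arm([
  {"claw":1,"x":0.001,"y":0.004,"z":0,"turn":0},
  {"claw":1,"x":0,"y":0.006,"z":0,"turn":0},
  {"claw":1,"x":0,"y":0.005,"z":0,"turn":0},
  {"claw":1,"x":0,"y":0.003,"z":0,"turn":0},
  {"claw":1,"x":0,"y":0.002,"z":0,"turn":0},
  {"claw":1,"x":0,"y":0.002,"z":0,"turn":0},
  {"claw":1,"x":0,"y":0.002,"z":0,"turn":0},
  {"claw":1,"x":0,"y":0.002,"z":0,"turn":0},
  {"claw":1,"x":0,"y":0.002,"z":0,"turn":0},
  {"claw":1,"x":0,"y":0.002,"z":0,"turn":0},
])

```text
time: 15.0
tool_pos: [0.481, 0.0438, 0.0166]
tcp_rot: [-2.281, -2.158, 0.002]
wrist_force: [-3.5, 0.3, 2.3]
width: 0.002
```

Call:
jog_arm([
  {"claw":1,"x":0,"y":0.002,"z":0,"turn":0},
  {"claw":1,"x":0,"y":0.0025,"z":0,"turn":0},
  {"claw":1,"x":0,"y":0.0025,"z":0,"turn":0},
  {"claw":1,"x":0,"y":0.0025,"z":0,"turn":0},
  {"claw":1,"x":0,"y":0.0025,"z":0,"turn":0},
  {"claw":1,"x":0,"y":0.0025,"z":0,"turn":0},
  {"claw":1,"x":0,"y":0.0025,"z":0,"turn":0},
  {"claw":1,"x":0,"y":0.002,"z":0,"turn":0},
])

```text
time: 16.0
tool_pos: [0.5009, 0.0427, 0.0168]
tcp_rot: [2.282, 2.159, 0.0]
wrist_force: [-2.3, 0.4, -0.3]
width: 0.002
```

```bash
python3 -c "
from h import *
import cv2
show()
a=cv2.cvtColor(bot.read_camera('wrist'),cv2.COLOR_RGB2BGR)
b=cv2.cvtColor(bot.read_camera('scene'),cv2.COLOR_RGB2BGR)[230:325,240:367]
b=cv2.resize(b,(400,300),interpolation=cv2.INTER_CUBIC)
cv2.imwrite('pics/w4.png',np.hstack([cv2.resize(a,(400,300)),b]))"
```

```text
t 16.0 local [-1.036e-01  1.000e-04] z 0.0168 yaw err deg -0.01 tilt [ 1.e-04  0.e+00 -1.e+00] F [-2.32  0.43 -0.3 ] w 0.0
```

View pics/w4.png

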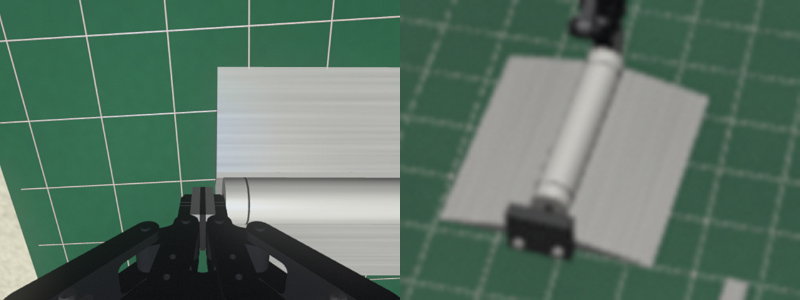

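Call:
jog_arm([
  {"claw":1,"x":0,"y":0.0015,"z":0,"turn":0},
  {"claw":1,"x":0,"y":0.0015,"z":0,"turn":0},
  {"claw":1,"x":0,"y":0.0015,"z":0,"turn":0},
  {"claw":1,"x":0,"y":0.0015,"z":0,"turn":0},
])

```text
time: 16.6
tool_pos: [0.5067, 0.0424, 0.0168]
tcp_rot: [-2.282, -2.159, 0.0]
wrist_force: [-3.3, 1.0, 2.3]
width: 0.009
```

Call:
jog_arm([
  {"claw":1,"x":0,"y":0.001,"z":0,"turn":0},
  {"claw":1,"x":0,"y":0.001,"z":0,"turn":0},
  {"claw":1,"x":0,"y":0.001,"z":0,"turn":0},
])

```text
time: 16.98
tool_pos: [0.5097, 0.0422, 0.0168]
tcp_rot: [-2.282, -2.159, 0.0]
wrist_force: [-3.6, -0.1, 2.8]
width: -0.002
```

Call:
jog_arm([
  {"claw":1,"x":0,"y":0.001,"z":0,"turn":0},
  {"claw":1,"x":0,"y":0.001,"z":0,"turn":0},
])

```text
time: 17.23
tool_pos: [0.5118, 0.0421, 0.0168]
tcp_rot: [2.282, 2.159, 0.0]
wrist_force: [-3.1, -0.8, 2.3]
width: 0.003
```

Call:
jog_arm([
  {"claw":1,"x":0,"y":0.001,"z":0,"turn":0},
  {"claw":1,"x":0,"y":0.001,"z":0,"turn":0},
])

```text
time: 17.48
tool_pos: [0.5137, 0.042, 0.0168]
tcp_rot: [-2.282, -2.159, 0.0]
wrist_force: [-3.4, 0.3, 2.4]
width: 0.002
```

Call:
jog_arm([
  {"claw":1,"x":0,"y":0.0008,"z":0,"turn":0},
  {"claw":1,"x":0,"y":0.0007,"z":0,"turn":0},
])

```text
time: 17.73
tool_pos: [0.5152, 0.0419, 0.0168]
tcp_rot: [2.282, 2.159, -0.0]
wrist_force: [-4.6, -0.4, 1.5]
width: 0.002
```

Call:
jog_arm([
  {"claw":1,"x":0,"y":0.0005,"z":0,"turn":0},
])

```text
time: 17.85
tool_pos: [0.5157, 0.0419, 0.0168]
tcp_rot: [-2.282, -2.159, 0.0]
wrist_force: [-4.8, 0.1, 1.2]
width: 0.001
```

Call:
jog_arm([
  {"claw":1,"x":0,"y":0.0003,"z":0,"turn":0},
])

```text
time: 17.98
tool_pos: [0.516, 0.0419, 0.0168]
tcp_rot: [2.282, 2.159, -0.0]
wrist_force: [-3.3, -1.0, 2.5]
width: 0.002
```

Call:
jog_arm([
  {"claw":1,"x":0,"y":0.0005,"z":0,"turn":0},
  {"claw":1,"x":0,"y":0.0005,"z":0,"turn":0},
])

```text
time: 18.23
tool_pos: [0.5165, 0.0419, 0.0167]
tcp_rot: [-2.281, -2.159, 0.001]
wrist_force: [-5.6, -0.0, 3.1]
width: 0.002
```

Call:
jog_arm([
  {"claw":1,"x":0,"y":0.0005,"z":0,"turn":0},
])

```text
time: 18.35
tool_pos: [0.5164, 0.0419, 0.0165]
tcp_rot: [-2.281, -2.158, 0.002]
wrist_force: [-6.5, 0.6, 4.7]
width: 0.0
```

Call:
jog_arm([
  {"claw":1,"x":0,"y":0.0005,"z":0,"turn":0},
])

```text
time: 18.48
tool_pos: [0.5164, 0.0419, 0.0164]
tcp_rot: [-2.28, -2.158, 0.004]
wrist_force: [-7.8, 0.8, 4.1]
width: 0.003
```

Call:
jog_arm([
  {"claw":1,"x":0,"y":-0.002,"z":0,"turn":0},
  {"claw":1,"x":0,"y":-0.01,"z":0,"turn":0},
  {"claw":1,"x":0,"y":-0.03,"z":0,"turn":0},
  {"claw":1,"x":0,"y":-0.02,"z":-0.03,"turn":0},
  {"claw":1,"x":0,"y":0,"z":-0.05,"turn":0},
  {"claw":1,"x":0,"y":0,"z":-0.04,"turn":0},
  {"claw":1,"x":0,"y":0,"z":0,"turn":0},
  {"claw":1,"x":0,"y":0,"z":0,"turn":0},
])

```text
time: 19.48
tool_pos: [0.4559, 0.0453, 0.1366]
tcp_rot: [2.282, 2.159, 0.001]
wrist_force: [-1.2, 0.6, -0.2]
width: -0.001
```

```bash
python3 -c "
from h import *
import cv2
show()
a=cv2.cvtColor(bot.read_camera('wrist'),cv2.COLOR_RGB2BGR)
cv2.imwrite('pics/w5raw.png',a)
b=cv2.cvtColor(bot.read_camera('scene'),cv2.COLOR_RGB2BGR)
cv2.imwrite('pics/s6raw.png',b)
b=cv2.resize(b[240:325,240:353],(400,300),interpolation=cv2.INTER_CUBIC)
cv2.imwrite('pics/w5.png',np.hstack([cv2.resize(a,(400,300)),b]))"
```

```text
t 19.48 local [-0.1486  0.0002] z 0.1366 yaw err deg -0.01 tilt [ 8.e-04  1.e-04 -1.e+00] F [-1.22  0.61 -0.24] w -0.0
```

View pics/w5.png

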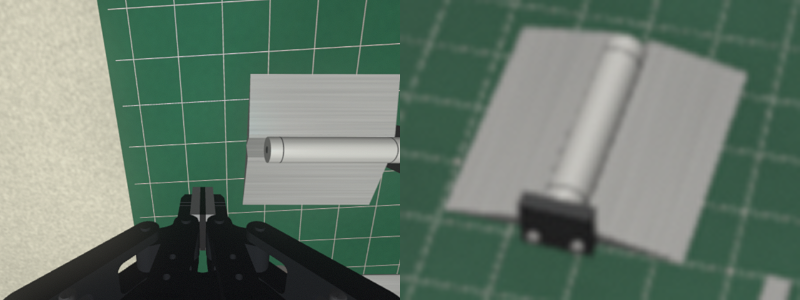

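```bash
python3 -c "
from h import *
print('rear end',loc(ray('wrist',(267*1.6,150*1.6),.023)),'groove end',loc(ray('wrist',(247*1.6,148*1.6),.014)))
print(bot.finish_job())"
```

```text
rear end [-0.07648378  0.00172802] groove end [-0.09759674  0.00154845]
the job is handed in; nothing more can be done
None
```

The bar is down in the groove with its end against the stop, and the job is handed in at about 19.6 s of the 56 s allowed. I rolled it up the ramp with the outer sides of the two open fingers. I then pushed it about 34 mm along the groove with the back of the shut fingers.

- **Contact with the stop:** at the end of the push the tool stopped advancing at x = 0.5165 m. The push force rose from about 3 N while sliding to 7.8 N.
- **Final position:** after backing off, the bar's free end measured x = -76.5 mm along the groove against the -75 mm expected. The block's open end measured -97.6 mm against -95 mm. That leaves a gap of 21 mm against 20 mm, so the 1–2 mm differences fit the calibration error.
- **Sideways reading:** the bar's axis read y = +1.7 mm instead of 0, but the groove itself also read +1.5 mm. The bar is centred in the groove.
- **Other things on the bench:** I kept clear of them and felt no unexpected force. I did not measure their positions again before handing in.

One mishap was a refused set of move calls early on, because I left keys out of the rows; nothing moved.

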